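Clamp the specimen box on the shaker

ROBOT

A 7-joint arm with a two-finger parallel gripper is mounted at the origin on the work surface. World frame = base frame: x ahead of the robot, y to its left, z up, the work surface at z = 0. Lengths are in mm, angles in rad, forces in N, time in s.
With the tool pointing down it reaches from about 400 to 850 mm from the base axis. Payload 4.5 kg.
Tool frame: the origin (TCP) lies at the very end of the fingers, on their centre line; the grasp point (between the pads) lies 19 mm behind it; y points along the fingers, z is the direction in which the jaws open and shut, and the axes are right-handed (so a half turn about y gives the same grasp; the last joint's range is limited). The gripper opens to 85 mm and grips with 20 to 120 N. Pads are 22 mm wide; open, the fingers measure 114 mm over their backs; the gripper's body (76 mm by 85 mm) begins 54 mm behind the grasp point. The pads swing forward as they close: fully open they stand 13 mm farther back than shut.
Start: joints at [-1.223, 0.689, -0.195, 1.565, 0.157, 0.902, -0.215], TCP at [192.903, 594.511, 231.317] pointing down, gripper open.
Joint ranges: [-3.01, 3.01], [-0.46, 2.08], [-1.47, 1.51], [0.13, 2.56], [-1, 4.14], [0.04, 2.09], [-2.66, 2.66]. Speed limits (rad/s): [2.57, 2.57, 3.14, 3.14, 3.14, 3.14, 3.14].

INTERFACE

Orientations are given as a 3x3 rotation matrix whose columns are the frame's x, y, z axes.
In Python, from rig import robot gives the robot as it stands. The module is installed in compiled form; this text tells all that it offers.
- The arm moves only by the shell command python3 -m pendant 'ROWS' [FORCE]. ROWS is JSON, a list of rows, each a list of 3 entries, a list of its own where there are three numbers: the shift along the world's x, y, z in cm, then the turn about the world's z in degrees, then the opening, from 0 (shut) to 1 (fully open). In form: [[[dx, dy, dz], roll, hand], ...]. A call has 1 to 12 rows; each row shifts and turns the pose as measured when the row begins; what a row does not reach is not made up. A row lasts 1/12 s, in which the tool goes at most 41.7 mm and 7.16 degrees, less where a joint would pass 70% of its speed; a pose out of reach is approached as far as the arm can. A call is refused whole if a number of a shift passes 4.17 or a number of a turn 7.16, either way. A call with a gripper value outside its range is refused whole. The fingers move at their own pace and stop on an object; FORCE is the grip in N (left out, the last holds). Time passes only in rows, so rows that do not move let the fingers close. It gives the time, the measured TCP pose, the force and the opening at its end, in the units of the state.
- robot.get_obs(): the state, without advancing time (a new reading comes with each control period).
- robot.read_camera(name): name is "scene" or "top" or "wrist"; returns a dict with "frame" (480x640x3 uint8, red, green, blue), "K" (3x3 intrinsics, pixels), "R" (3x3) and "t" (3): a world point X has camera coordinates R X + t; the wrist camera has in their place "mount" (4x4, takes a point from camera to tool coordinates, whose origin is the TCP and whose axes are the tool frame's). Camera axes: x right, y down, z forward; pixel columns grow to the right and rows downward; lengths in mm; the calibration is good to about 2 mm. A picture is of the moment at which its call begins: read the wrist's pose just before it. There is no depth.
- robot.job_done(): hands the job in, once; it reports no verdict.
Trained networks look in a picture, given as the dict that the camera call returned (one of the last four; its "shot" number tells which), for a name from the list of things; names that differ only in an ending like _2 or _b are one class to them, and where a whole thing is asked for, a point or a joint stands for the part that bears it (a point fixed in the world has none). Each returns a list of dicts, best first, with "conf" (0 to 1); they miss things now and then, are a little off and sometimes report something else, mostly with a low value. They report only what shows in the picture. A call takes as long as a camera call. They do not tell look-alikes from the thing itself.
- robot.search_frame(thing, picture): "extent" ([left, top, width, height] in pixels, round what is visible of it).
- robot.outline_of(thing, picture): "pixels" (480x640 bool, what is visible of it) and "extent" ([left, top, width, height] in pixels, round what is visible of it).
The state is a dict: "t": time; "joints": joint angles; "dq": joint speeds; "effort": joint torques, N m; "position": TCP position; "tcp_rot": TCP orientation; "wrist_force": force on the tool from outside, world axes, zero at the start; "wrist_torque": the same for the moment, N m; "width": opening from 0.0 (shut) to 1.0 (fully open).
Only numpy, scipy, OpenCV 4.12 (cv2) and the standard library are available. Lean on these libraries where they do the work, as an engineer would, in place of code of your own. Each camera call takes 0.05 s, during which the arm holds its last target.

TASK

Secure the specimen box on the shaker: swing the tipped-back steel strap over with the outside of your fingers and push it flat across the box's lid, then push the cam lever all the way down over the end of the strap. The strap must be flat before the lever is pushed. Pick nothing up: the box stays seated where it is, and the vials and other things are left where they stand.

Things in the scene. Friction and masses are not known exactly. Their poses are not given: they have to be found in the camera images.
- shaker: Platform shaker, fixed to the table: cream body 240 x 240 mm with an aluminium deck whose top is 80 mm above the table. Origin: centre of its underside on the table; z up; its -x side carries the control panel and faces roughly to the robot; the strap's and lever's plane is its yz plane (x = 0), the strap hinge on the +y side and the cam lever on the -y side. Two posts, up to 140 mm above the table, carry them at y = +75 and y = -75 mm.
- strap_hinge (a point): Hinge axis of the strap (at the middle of its width), in the shaker's frame at (0, +75, 129) mm; the axis is the shaker's x axis.
- strap_end (a point): Middle of the free end of the strap, 141 mm from the hinge. The strap is a flat steel bar 30 mm wide (along the shaker's x) and 5 mm thick, centred on the line hinge to end, with a thin rubber pad below.
- strap (a joint): Angle of the strap (rad): 0 = flat across the box's lid, pointing to the shaker's -y, its top 131.5 mm above the table, against its stop; pi/2 = upright; it starts tipped back at 1.75 to 2.2, leaning outward to the shaker's +y (end stop 2.35). The hinge is stiff (about 0.16 N m of friction): the strap stays where it is left and has to be pushed all the way down.
- lever_pivot (a point): Pivot of the cam lever (at the middle of its width), in the shaker's frame at (0, -75, 139) mm; the axis is the shaker's x axis.
- lever_end (a point): Middle of the free end of the cam lever, 83 mm from the pivot. The lever is a steel bar 16 mm wide and 8 mm thick whose last 34 mm is a black pad 26 mm wide and 10 mm thick; its middle plane lies 1 mm to the outer (when closed: upper) side of the line pivot to end.
- lever (a joint): Angle of the cam lever (rad): 0 = pushed right down, level, pointing to the shaker's +y over the end of the strap, its top 145 mm above the table, against its stop; pi/2 = upright; it starts open at 1.6 to 1.95, leaning slightly outward to the shaker's -y (end stop 2.1). Stiff (about 0.22 N m of friction): stays where it is left.
- specimen_box: White specimen box with a grey lid, 91 x 117 x 45 mm, loose, seated between low fences in the middle of the shaker's deck; its lid is 125 mm above the table, 1.5 mm below the closed strap. Origin: centre of its underside.
- vial_a: Bystander: small capped vial, 28 mm across, 42 mm tall, standing on the shaker's deck on the control-panel side of the box; origin under its foot
- vial_b: Bystander: the same vial on the opposite side of the box
- tip_box: Bystander: pipette-tip box with a grey lid, 87 x 122 x 63 mm, on the table to one side; origin under its centre
- tube_rack: Bystander: white rack of capped tubes, 75 x 160 mm, 86 mm tall, on the table on the other side; origin under its centre
- jar: Bystander: capped jar, 60 mm across, 75 mm tall, on the table
- wipes_tub: Bystander: wipes tub, 84 mm across, 125 mm tall, on the table
- spray_bottle: Bystander: bottle, 64 mm across, 170 mm tall, on the table beyond the shaker
Things that resemble listed ones, but are neither listed nor needed, are in the scene too. What is shaped like the specimen_box but purple or yellow is not meant.

How it is judged:
By the outcome, as a careful person would: the job done as asked, in the order asked, and still so for the second after the job is handed in, with the robot touching nothing.
It also fails if it takes over 54 s, if anything falls off the work surface, if the arm or the gripper's body presses on something with over 40 N, if the wrist force passes 120 N, or if a joint passes its speed limit or range.

## Working session

There is one attempt and no reset: what is moved stays moved. The work goes in short steps, Python scripts to look and compute and a shell command to move; the robot and the scene stay as the last step left them, time stands still between calls to the robot, and variables do not carry over. Pictures are saved under pics/ and viewed, and the job is handed in when it is done.

```bash
mkdir -p pics; ls; cat > h.py <<'E'
from rig import robot
import numpy as np, cv2
def save(n,f): cv2.imwrite(f'pics/{n}.png',cv2.cvtColor(f,cv2.COLOR_RGB2BGR))
def proj(p,X):
    c=p['R']@np.asarray(X,float)+np.asarray(p['t']).ravel(); u=p['K']@c; return u[:2]/u[2]
def onplane(p,uv,z):
    R=np.array(p['R']);t=np.array(p['t']).ravel()
    d=R.T@np.linalg.inv(p['K'])@np.array([uv[0],uv[1],1.]); o=-R.T@t
    return o+d*(z-o[2])/d[2]
E
python3 - <<'E'
from h import *
o=robot.get_obs()
print({k:np.round(v,3).tolist() for k,v in o.items()})
for n in ['scene','top']:
    p=robot.read_camera(n); save(n+'0',p['frame'])
    print(n,np.round(-np.array(p['R']).T@np.array(p['t']).ravel()))
    for th in ['shaker','strap','lever','specimen_box','vial_a','jar','wipes_tub','spray_bottle','tube_rack','tip_box']:
        print(th,[(np.round(d['extent']).tolist(),round(d['conf'],2)) for d in robot.search_frame(th,p)])
E
```

```text
pics
{'t': 0.0, 'joints': [-1.223, 0.69, -0.195, 1.566, 0.157, 0.902, -0.215], 'dq': [-0.0, -0.0, -0.0, -0.001, -0.001, 0.001, 0.001], 'effort': [0.001, -53.96, -1.266, -15.854, 0.009, 0.009, -0.0], 'position': [192.761, 593.829, 230.467], 'tcp_rot': [[0.951, -0.0, 0.309], [-0.309, -0.002, 0.951], [0.0, -1.0, -0.002]], 'wrist_force': [-0.062, -0.324, -0.029], 'wrist_torque': [-0.017, 0.022, 0.014], 'width': 0.999}
scene [1156.   25.  973.]
shaker [([302.0, 231.0, 13.0, 26.0], 0.18)]
strap [([374.0, 212.0, 49.0, 41.0], 0.91)]
lever [([305.0, 231.0, 13.0, 28.0], 0.74)]
specimen_box [([191.0, 179.0, 54.0, 41.0], 0.93), ([321.0, 240.0, 52.0, 46.0], 0.88), ([380.0, 188.0, 44.0, 31.0], 0.87), ([216.0, 231.0, 62.0, 51.0], 0.7)]
vial_a [([337.0, 224.0, 10.0, 13.0], 0.56), ([343.0, 282.0, 16.0, 20.0], 0.51)]
jar [([139.0, 217.0, 27.0, 36.0], 0.77)]
wipes_tub [([468.0, 184.0, 40.0, 52.0], 0.8), ([85.0, 272.0, 66.0, 49.0], 0.66)]
spray_bottle [([174.0, 310.0, 38.0, 56.0], 0.86)]
tube_rack [([460.0, 275.0, 78.0, 56.0], 0.95)]
tip_box [([84.0, 276.0, 66.0, 43.0], 0.72), ([138.0, 220.0, 27.0, 30.0], 0.16)]
top [ 273.   21. 1241.]
shaker [([216.0, 180.0, 134.0, 111.0], 0.87)]
strap [([216.0, 221.0, 49.0, 16.0], 0.89), ([107.0, 298.0, 53.0, 36.0], 0.24)]
lever [([321.0, 204.0, 15.0, 17.0], 0.67)]
specimen_box [([361.0, 228.0, 57.0, 57.0], 0.89), ([202.0, 316.0, 52.0, 43.0], 0.65), ([266.0, 204.0, 55.0, 46.0], 0.63), ([476.0, 261.0, 34.0, 26.0], 0.59)]
vial_a [([281.0, 193.0, 11.0, 14.0], 0.62), ([294.0, 253.0, 12.0, 14.0], 0.45), ([216.0, 220.0, 49.0, 19.0], 0.45)]
jar [([217.0, 178.0, 134.0, 112.0], 0.56), ([119.0, 191.0, 70.0, 46.0], 0.24)]
wipes_tub [([107.0, 297.0, 52.0, 36.0], 0.79)]
spray_bottle [([407.0, 133.0, 33.0, 43.0], 0.86), ([107.0, 298.0, 54.0, 34.0], 0.51), ([318.0, 204.0, 17.0, 17.0], 0.38)]
tube_rack [([119.0, 192.0, 71.0, 41.0], 0.82)]
tip_box [([475.0, 185.0, 54.0, 39.0], 0.89)]
```

View pics/scene0.png

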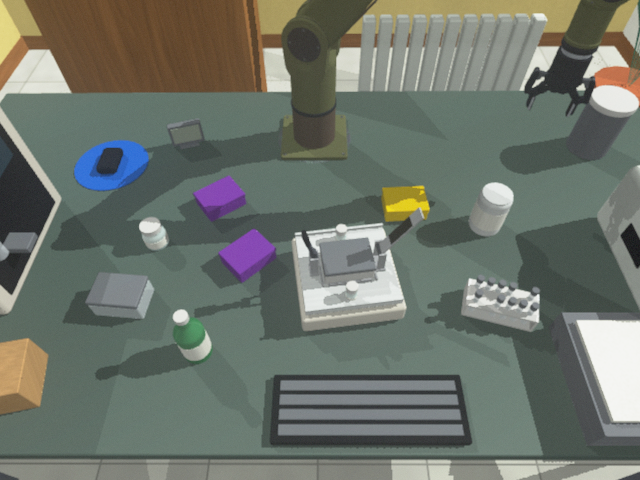

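View pics/top0.png

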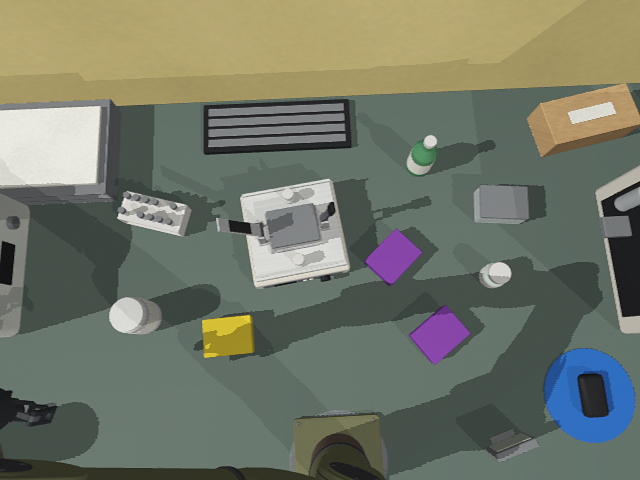

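```bash
python3 - <<'E'
import cv2
a=cv2.imread('pics/top0.png')[165:305,200:370]; cv2.imwrite('pics/topc.png',cv2.resize(a,None,fx=4.5,fy=4.2,interpolation=cv2.INTER_CUBIC))
a=cv2.imread('pics/scene0.png')[190:330,270:450]; cv2.imwrite('pics/scenec.png',cv2.resize(a,None,fx=4.2,fy=4.2,interpolation=cv2.INTER_CUBIC))
E
```

```text
(no output)
```

View pics/topc.png

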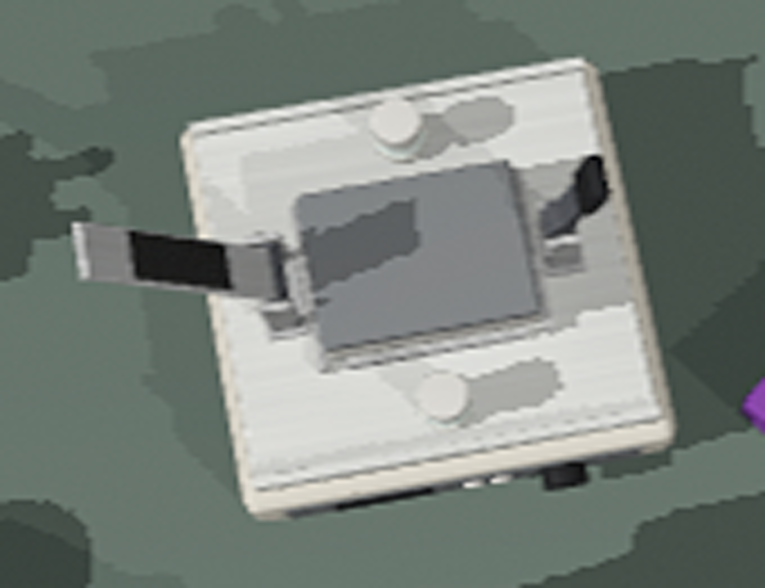

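View pics/scenec.png

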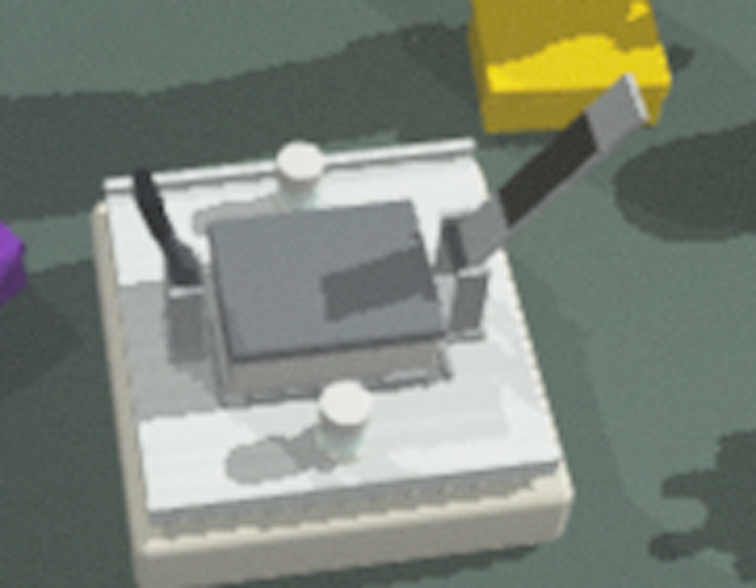

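Specimen-box candidates in the top picture are:
- purple (393,256)
- purple (440,334)
- yellow (228,336)
- grey tip box (501,204)
- grey-lidded box on the shaker (293,226)

I choose the one on the shaker. The close crops confirm it: strap tipped to image left, free end (218,224), and lever on the right, (332,208). Next I fit the shaker pose and both angles.

```bash
cat > fit.py <<'E'
from h import *
from scipy.optimize import least_squares
P={n:robot.read_camera(n) for n in ['top','scene']}
T=lambda a,b:(a/4.5+200,b/4.2+165)
S=lambda a,b:(a/4.2+270,b/4.2+190)
def W(q,X):
    c,s=np.cos(q[2]),np.sin(q[2]); return np.array([q[0]+c*X[0]-s*X[1],q[1]+s*X[0]+c*X[1],X[2]])
def strap(q,r,x=0,off=0):
    a=q[3]; return W(q,[x,75-r*np.cos(a)+off*np.sin(a),129+r*np.sin(a)+off*np.cos(a)])
def lev(q,r,x=0,off=0):
    a=q[4]; return W(q,[x,-75+r*np.cos(a)-off*np.sin(a)*1,139+r*np.sin(a)+off*np.cos(a)])
H=q5=None
obs=[]
# deck corners (half-size h unknown q[5])
for (sx,sy),t,s in [((1,1),(188,135),None),((1,-1),(585,62),(150,510)),((-1,-1),(668,425),None),((-1,1),(250,490),None)]:
    pass
deckT={(1,1):(188,137),(1,-1):(583,66),(-1,-1):(668,415),(-1,1):(253,487)}
deckS={(-1,-1):(107,188),(-1,1):(473,147),(1,1):(560,462),(1,-1):(150,508)}
def res(q):
    r=[]
    for k,uv in deckT.items(): r+=list(proj(P['top'],W(q,[k[0]*q[5],k[1]*q[5],80]))-T(*uv))
    for k,uv in deckS.items(): r+=list(proj(P['scene'],W(q,[k[0]*q[5],k[1]*q[5],80]))-S(*uv))
    r+=list(proj(P['top'],strap(q,141,15))-T(77,224)); r+=list(proj(P['top'],strap(q,141,-15))-T(85,279))
    r+=list(proj(P['scene'],strap(q,141,-15))-S(628,75)); r+=list(proj(P['scene'],strap(q,141,15))-S(648,120))
    r+=list(proj(P['top'],lev(q,83))-T(597,172)); r+=list(proj(P['scene'],lev(q,83))-S(144,174))
    return np.array(r)
if __name__=='__main__':
    c=onplane(P['top'],(292,233),80); print(c)
    f=least_squares(res,[c[0],c[1],0.2,2.0,1.75,115],loss='soft_l1')
    q=f.x; print(np.round(q,3)); print(np.round(res(q).reshape(-1,2),1).tolist())
    np.save('q.npy',q)
    for n,X in dict(hinge=W(q,[0,75,129]),send=strap(q,141),piv=W(q,[0,-75,139]),lend=lev(q,83)).items(): print(n,np.round(X))
    for n in P:
        im=P[n]['frame'].copy()
        for X in [W(q,[0,75,129]),W(q,[0,-75,139]),strap(q,141),lev(q,83)]+[W(q,[a*45.5,b*58.5,125]) for a in(1,-1) for b in (1,-1)]+[W(q,[a*120,b*120,0]) for a in(1,-1) for b in (1,-1)]:
            u=proj(P[n],X); cv2.circle(im,(int(round(u[0])),int(round(u[1]))),1,(255,0,0),-1)
        im=im[160:340,190:450]; save(n+'fit',cv2.resize(im,None,fx=3,fy=3,interpolation=cv2.INTER_CUBIC))
E
python3 fit.py
```

```text
[540.84924991  85.81705102  80.        ]
[5.49861e+02 8.13490e+01 1.37000e-01 2.15700e+00 1.81100e+00 1.09313e+02]
[[1.2, -2.2], [-0.5, -0.8], [-2.4, 0.6], [0.4, 0.3], [-0.2, -0.6], [-0.8, -0.4], [-0.5, -0.2], [-0.2, 0.8], [-0.7, -0.7], [-0.5, -0.2], [0.4, -1.2], [-0.5, -1.2], [-0.1, 0.9], [0.0, 1.5]]
hinge [540. 156. 129.]
send [529. 233. 246.]
piv [560.   7. 139.]
lend [563. -12. 220.]
```

```bash
python3 -c "
import cv2,numpy as np
a=cv2.imread('pics/topfit.png');b=cv2.imread('pics/scenefit.png')
cv2.imwrite('pics/both.png',cv2.resize(np.vstack([a[:,:],b]),(578,800))[:,:]) "; python3 -c "
import cv2
" 
```

```text
(no output)
```

View pics/topfit.png

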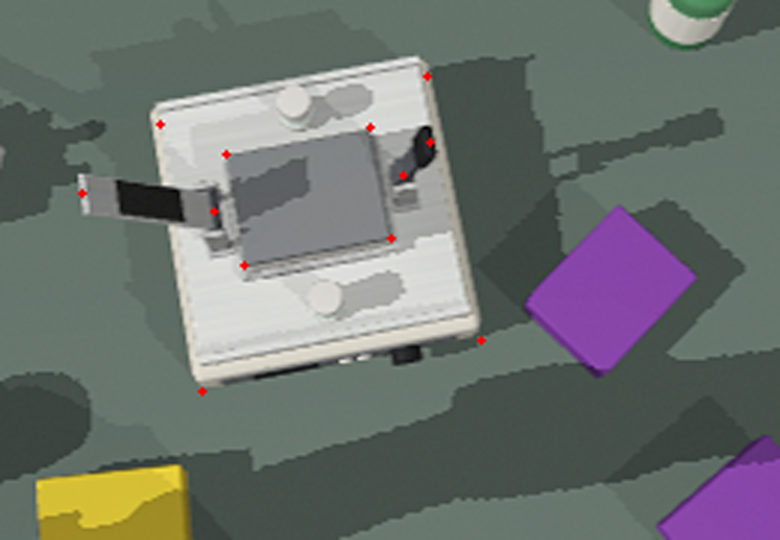

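View pics/scenefit.png

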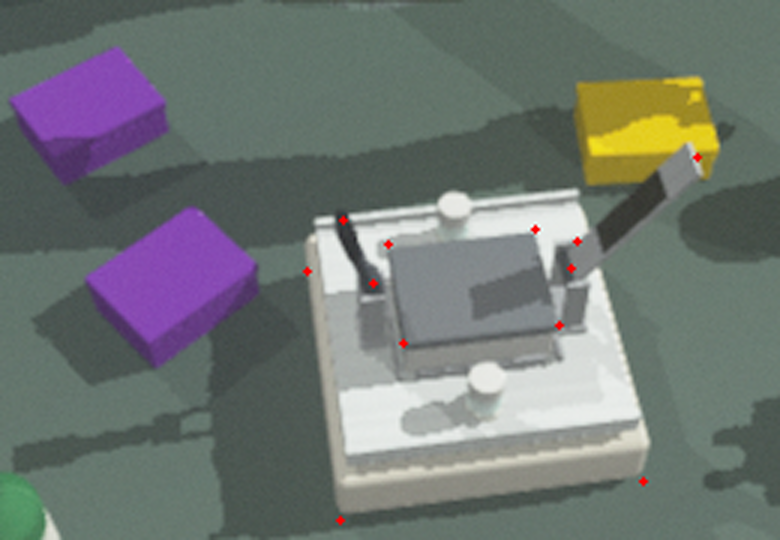

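Top and scene overlays agree with the fit to about 1 px. The strap is at 2.16 rad, with its end at (529,233,246). The lever is at 1.81 rad, with its end at (563,-12,220). Now I shut the fingers and move to the outer side of the strap.

```bash
python3 -m pendant '[[[2.8,-2.3,0],2.6,0],[[2.8,-2.3,0],2.6,0],[[2.8,-2.3,0],2.6,0],[[2.8,-2.3,0],2.6,0],[[2.8,-2.3,0],2.6,0],[[2.8,-2.3,0],2.6,0],[[2.8,-2.3,0],2.6,0],[[2.8,-2.3,0],2.6,0],[[2.8,-2.3,0],2.6,0],[[2.8,-2.3,0],2.6,0],[[2.0,-2.0,0],0,0],[[0,0,0],0,0]]' 40
```

```text
t: 2.2
position: [499.7, 332.7, 232.0]
tcp_rot: [[0.985, -0.004, -0.172], [0.172, 0.001, 0.985], [-0.004, -1.0, 0.002]]
wrist_force: [0.7, -0.2, 0.8]
width: -0.003
```

```bash
python3 - <<'E'
from h import *
from fit import W
q=np.load('q.npy')
print(np.round(W(q,[0,190,215])))
print('contact path for fingertip inner-bottom corner (15mm half): TCP y_s,z')
for a in [1.57,1.4,1.2,1.0,.8,.6,.4,.2,0.05,0]:
    r=95; y=75-r*np.cos(a)+2.5*np.sin(a); z=129+r*np.sin(a)+2.5*np.cos(a)
    print(a,np.round(W(q,[0,y+14.5,z])))
p=robot.read_camera('scene'); save('s1',cv2.resize(p['frame'][140:340,270:540],None,fx=2.9,fy=2.9))
E
```

```text
[524. 270. 215.]
contact path for fingertip inner-bottom corner (15mm half): TCP y_s,z
1.57 [537. 172. 224.]
1.4 [539. 156. 223.]
1.2 [542. 138. 218.]
1.0 [544. 121. 210.]
0.8 [546. 106. 199.]
0.6 [548.  94. 185.]
0.4 [549.  84. 168.]
0.2 [550.  78. 150.]
0.05 [551.  76. 136.]
0 [551.  76. 132.]
```

View pics/s1.png

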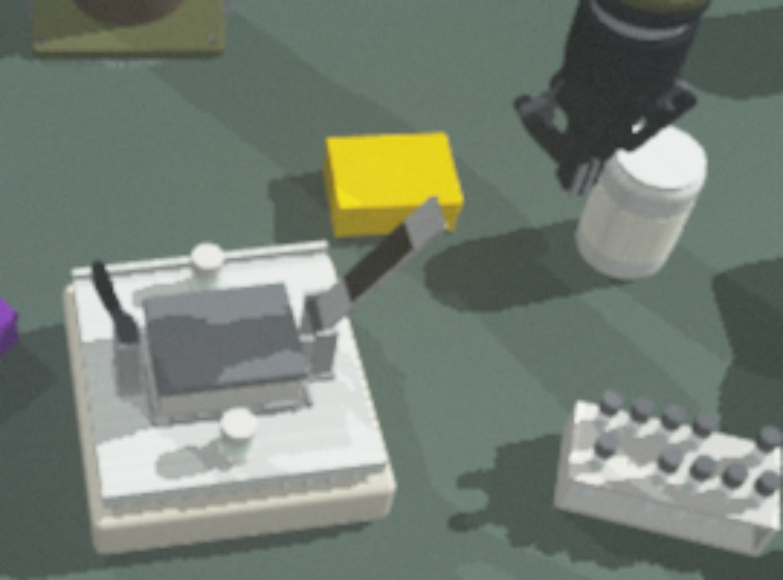

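The fingers are shut, with their knuckles bulging along the jaw direction. I turn the jaw to lie along the shaker's x so the knuckles stay clear of the strap and lever.

```bash
python3 -m pendant '[[[0.2,-0.3,-0.1],-7.1,0],[[0.2,-0.3,-0.1],-7.1,0],[[0.2,-0.3,-0.1],-7.1,0],[[0.2,-0.3,-0.1],-7.1,0],[[0.2,-0.3,-0.1],-7.1,0],[[0.2,-0.3,-0.1],-7.1,0],[[0.2,-0.3,-0.1],-7.1,0],[[0.2,-0.3,-0.1],-7.1,0],[[0.2,-0.3,-0.1],-7.1,0],[[0.2,-0.3,-0.1],-7.1,0],[[0.2,-0.3,-0.1],-7.1,0],[[0.2,-0.3,-0.1],-7.1,0]]'
python3 -c "
from h import *
o=robot.get_obs();print(o['joints'],np.round(o['tcp_rot'],3))"
```

```text
t: 3.35
position: [493.2, 333.3, 221.9]
tcp_rot: [[0.254, 0.009, 0.967], [-0.967, 0.03, 0.253], [-0.026, -1.0, 0.016]]
wrist_force: [-0.2, 0.2, -0.5]
width: -0.002
[-0.68602713  0.64725789  0.04181972  1.70131161 -0.06247742  0.76945911
 -0.35218766] [[ 0.254  0.009  0.967]
 [-0.967  0.03   0.253]
 [-0.026 -1.     0.016]]
```

```bash
python3 -m pendant '[[[0.8,-1.5,-0.2],-3.4,0],[[0.8,-1.5,-0.2],-3.4,0],[[0.8,-1.5,-0.2],0,0],[[0.8,-1.5,-0.2],0,0],[[0,0,0],0,0]]'
python3 - <<'E'
from h import *
q=np.load('q.npy'); o=robot.get_obs();print(np.round(o['tcp_rot'],3))
for n in ('scene','top'):
    p=robot.read_camera(n); f=p['frame'][150:330,290:500] if n=='scene' else p['frame'][150:310,180:390]
    save(n+'2',cv2.resize(f,None,fx=3,fy=3))
E
```

```text
t: 3.77
position: [521.6, 274.9, 213.2]
tcp_rot: [[0.141, 0.01, 0.99], [-0.99, 0.03, 0.14], [-0.029, -0.999, 0.014]]
wrist_force: [-0.1, -0.6, -0.6]
width: 0.003
[[ 0.141  0.01   0.99 ]
 [-0.99   0.03   0.14 ]
 [-0.029 -0.999  0.014]]
```

View pics/scene2.png

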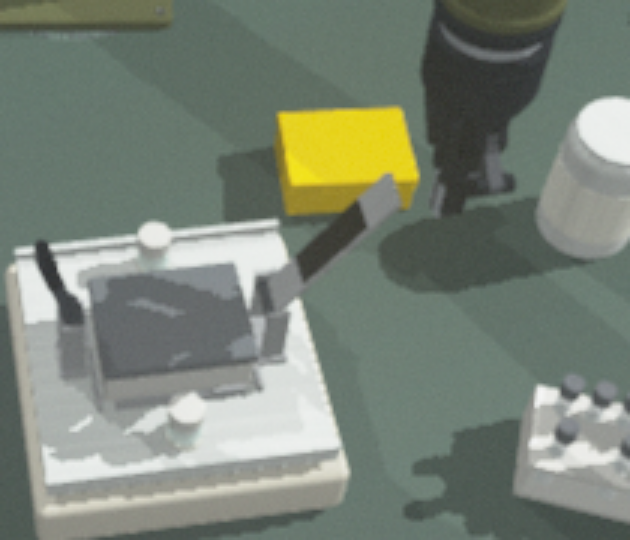

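View pics/top2.png

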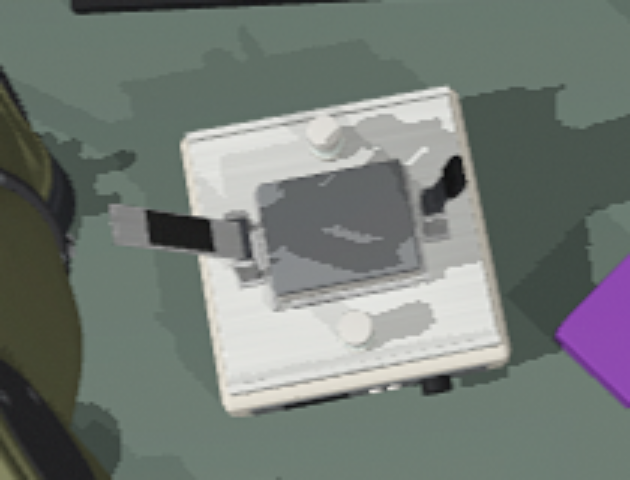

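```bash
python3 -m pendant '[[[0.15,-1.2,0],0,0],[[0.15,-1.2,0],0,0],[[0.15,-1.2,0],0,0],[[0.15,-1.2,0],0,0],[[0.15,-1.2,0.1],0,0],[[0.15,-1.2,0.1],0,0],[[0.15,-1.2,0.1],0,0],[[0.15,-1.2,0.1],0,0]]'
python3 - <<'E'
from h import *
q=np.load('q.npy'); o=robot.get_obs();print(np.round(o['tcp_rot'],3))
for n in ('scene','top'):
    p=robot.read_camera(n); f=p['frame'][150:330,290:500] if n=='scene' else p['frame'][150:310,180:390]
    save(n+'3',cv2.resize(f,None,fx=3,fy=3))
E
```

```text
t: 4.53
position: [531.6, 200.4, 228.4]
tcp_rot: [[0.166, 0.02, 0.986], [-0.984, 0.068, 0.165], [-0.064, -0.997, 0.031]]
wrist_force: [-1.4, 1.8, 4.6]
width: -0.001
[[ 0.166  0.02   0.986]
 [-0.984  0.068  0.165]
 [-0.064 -0.997  0.031]]
```

View pics/scene3.png

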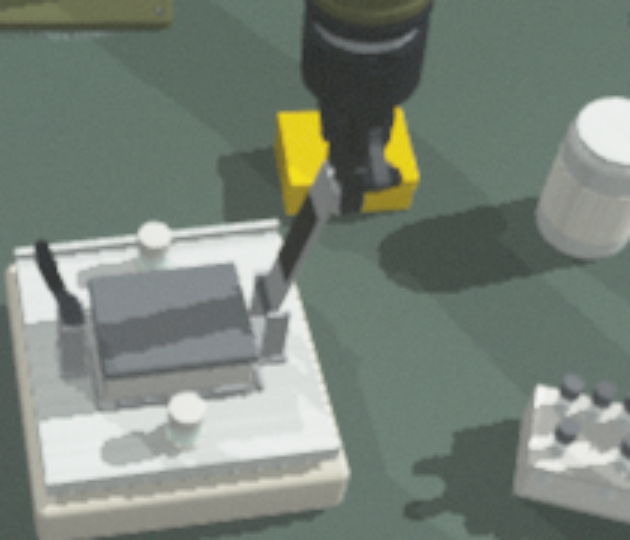

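```bash
python3 -m pendant '[[[0.15,-0.8,-0.3],0,0],[[0.15,-0.8,-0.3],0,0],[[0.15,-0.8,-0.3],0,0],[[0.15,-0.8,-0.3],0,0],[[0.15,-0.8,-0.2],0,0],[[0.15,-0.8,-0.2],0,0]]'
python3 - <<'E'
from h import *
n='scene'
p=robot.read_camera(n); f=p['frame'][150:330,290:500]
save(n+'4',cv2.resize(f,None,fx=3,fy=3))
E
```

```text
t: 5.13
position: [539.1, 158.4, 232.0]
tcp_rot: [[0.172, 0.031, 0.985], [-0.981, 0.091, 0.169], [-0.085, -0.995, 0.046]]
wrist_force: [-1.4, 1.7, 2.9]
width: -0.0
```

View pics/scene4.png

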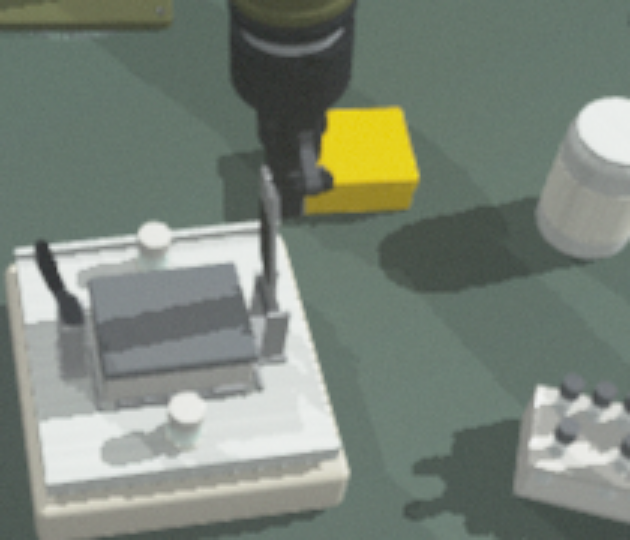

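```bash
python3 -m pendant '[[[0.1,-0.6,-0.8],0,0],[[0.1,-0.6,-0.8],0,0],[[0.1,-0.6,-0.8],0,0],[[0.1,-0.6,-0.8],0,0]]'
python3 -m pendant '[[[0,0,0],0,0]]'
```

```text
t: 5.52
position: [544.4, 130.3, 198.7]
tcp_rot: [[0.17, 0.035, 0.985], [-0.982, 0.092, 0.167], [-0.084, -0.995, 0.05]]
wrist_force: [-0.4, 0.8, 2.6]
width: 0.001
t: 5.6
position: [543.8, 128.0, 196.4]
tcp_rot: [[0.168, 0.032, 0.985], [-0.982, 0.09, 0.165], [-0.083, -0.995, 0.046]]
wrist_force: [-0.0, 1.1, 0.6]
width: -0.003
```

```bash
python3 -m pendant '[[[0.1,-0.8,-0.5],0,0],[[0.1,-0.8,-0.5],0,0],[[0.1,-0.8,-0.5],0,0],[[0.1,-0.8,-0.5],0,0],[[0,0,0],0,0]]'
python3 - <<'E'
from h import *
n='scene'
p=robot.read_camera(n); f=p['frame'][150:330,290:500]
save(n+'5',cv2.resize(f,None,fx=3,fy=3))
E
```

```text
t: 6.02
position: [547.2, 93.4, 172.3]
tcp_rot: [[0.169, 0.028, 0.985], [-0.982, 0.09, 0.166], [-0.084, -0.996, 0.043]]
wrist_force: [0.6, -0.5, 1.4]
width: -0.002
```

View pics/scene5.png

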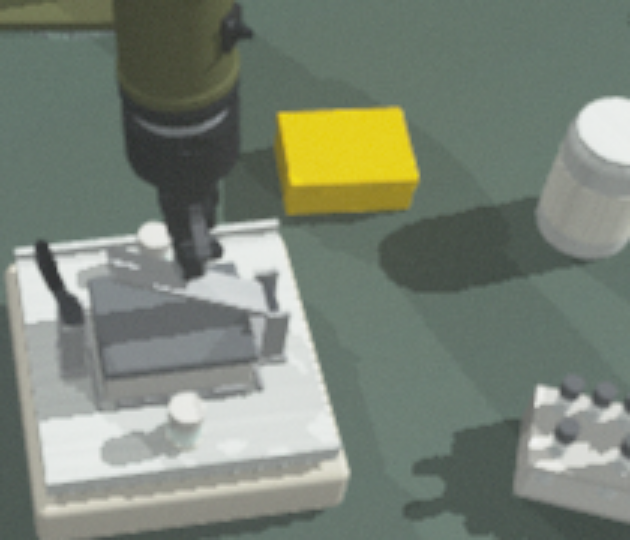

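```bash
python3 -m pendant '[[[0.05,-0.3,-0.8],0,0],[[0.05,-0.3,-0.8],0,0],[[0.05,-0.3,-0.8],0,0],[[0,-0.2,-0.6],0,0],[[0,0,-0.4],0,0],[[0,0,0],0,0]]'
```

```text
t: 6.57
position: [549.3, 81.9, 135.6]
tcp_rot: [[0.17, 0.03, 0.985], [-0.982, 0.09, 0.167], [-0.084, -0.995, 0.045]]
wrist_force: [-0.2, 1.6, 0.8]
width: -0.001
```

```bash
python3 -m pendant '[[[0,0,-0.3],0,0],[[0,0,-0.3],0,0],[[0,0,-0.3],0,0]]'; python3 -m pendant '[[[0,0,-0.3],0,0],[[0,0,-0.3],0,0]]'
```

```text
t: 6.82
position: [549.6, 81.8, 131.1]
tcp_rot: [[0.17, 0.032, 0.985], [-0.982, 0.091, 0.167], [-0.084, -0.995, 0.047]]
wrist_force: [-10.8, -2.0, 42.8]
width: -0.001
t: 6.98
position: [549.5, 81.8, 131.5]
tcp_rot: [[0.17, 0.035, 0.985], [-0.982, 0.091, 0.167], [-0.084, -0.995, 0.05]]
wrist_force: [-6.8, -2.0, 25.8]
width: -0.002
```

Contact went stiff at z=131.5 (43 N), so the strap is on its stop. I lift off and check.

```bash
python3 -m pendant '[[[0,0,1.5],0,0],[[0,0,3],0,0],[[0,0,3],0,0],[[0,0,3],0,0],[[0,0,2.5],0,0],[[0,0,0],0,0]]'
python3 - <<'E'
from h import *
for n in ('scene','top'):
    p=robot.read_camera(n); f=p['frame'][190:330,270:450] if n=='scene' else p['frame'][165:305,200:370]
    save(n+'6',cv2.resize(f,None,fx=4.2,fy=4.2))
E
```

```text
t: 7.48
position: [546.6, 81.0, 267.3]
tcp_rot: [[0.171, 0.032, 0.985], [-0.982, 0.09, 0.167], [-0.083, -0.995, 0.047]]
wrist_force: [0.9, 0.7, 0.5]
width: -0.0
```

View pics/scene6.png

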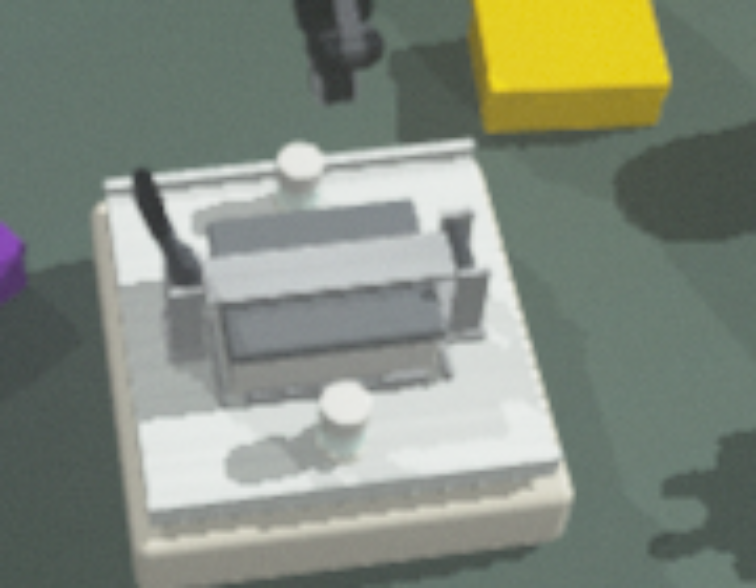

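View pics/top6.png

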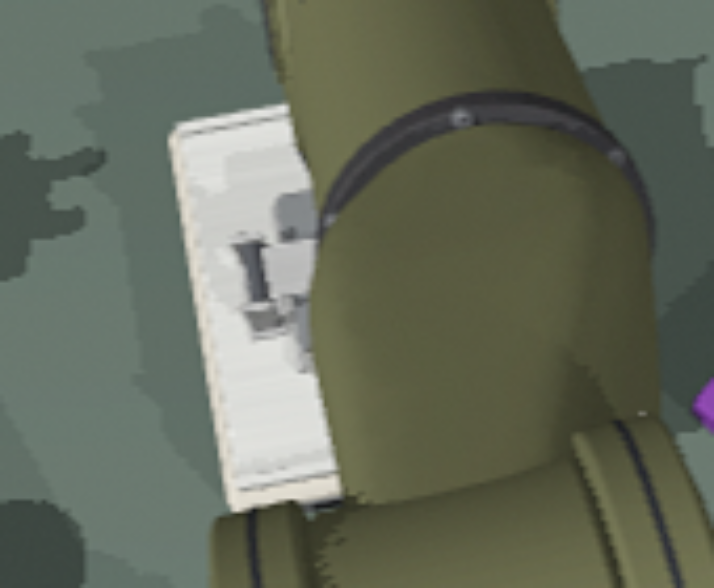

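The strap lies flat across the lid in the scene picture (strap 205..460 × 230..305 in the crop). The box, vials and lever are unmoved. Now I cross above the lever to its outer side.

```bash
python3 -m pendant '[[[0.35,-2.3,0],0,0],[[0.35,-2.3,0],0,0],[[0.35,-2.3,0],0,0],[[0.35,-2.3,0],0,0],[[0.35,-2.3,0],0,0],[[0.35,-2.3,0],0,0],[[0,0,0],0,0]]'
```

```text
t: 8.17
position: [557.3, -60.1, 251.7]
tcp_rot: [[0.178, 0.002, 0.984], [-0.98, 0.089, 0.177], [-0.088, -0.996, 0.018]]
wrist_force: [0.4, -0.8, -0.5]
width: -0.004
```

```bash
python3 -m pendant '[[[0.3,0,-1.5],0,0],[[0.3,0,-1.5],0,0],[[0.3,0,-1.5],0,0],[[0.2,0,-1],0,0],[[0,0,0],0,0]]'
python3 - <<'E'
from h import *
for n in ('scene','top'):
    p=robot.read_camera(n); f=p['frame'][150:330,250:450] if n=='scene' else p['frame'][165:305,240:410]
    save(n+'7',cv2.resize(f,None,fx=3.3,fy=3.3))
E
```

```text
t: 8.58
position: [563.6, -62.2, 186.9]
tcp_rot: [[0.172, -0.011, 0.985], [-0.981, 0.09, 0.172], [-0.09, -0.996, 0.005]]
wrist_force: [-0.1, 0.8, -0.7]
width: -0.001
```

View pics/scene7.png

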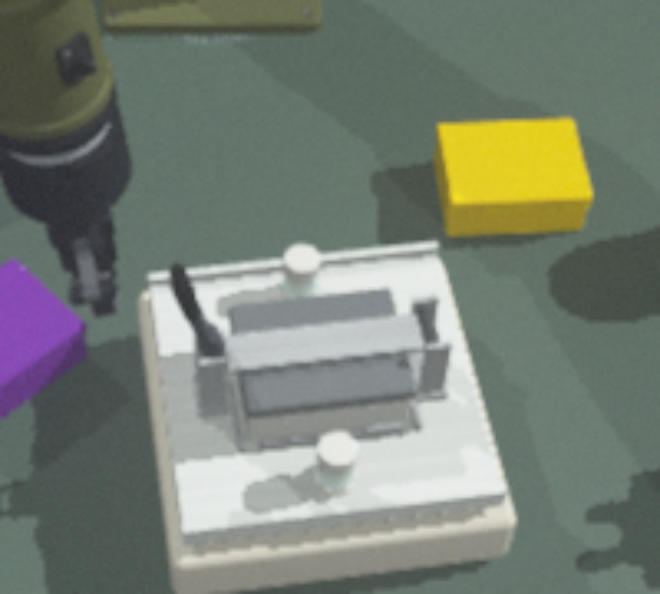

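```bash
python3 -m pendant '[[[0.1,0.9,0.1],0,0],[[0,0.9,0.1],0,0],[[0,0.9,0.1],0,0],[[0,0.9,0.1],0,0],[[0,0.9,0.1],0,0],[[0,0.9,0.1],0,0],[[0,0,0],0,0]]'
```

```text
t: 9.27
position: [564.6, -4.2, 198.5]
tcp_rot: [[0.173, -0.006, 0.985], [-0.981, 0.086, 0.173], [-0.085, -0.996, 0.009]]
wrist_force: [-0.0, 0.0, -0.6]
width: -0.001
```

```bash
python3 -m pendant '[[[-0.2,0.8,-0.4],0,0],[[-0.2,0.8,-0.4],0,0],[[-0.1,0.6,-0.4],0,0],[[0,0,0],0,0]]'
python3 - <<'E'
from h import *
for n in ('scene',):
    p=robot.read_camera(n); f=p['frame'][150:330,250:450]
    save(n+'8',cv2.resize(f,None,fx=3.3,fy=3.3))
E
```

```text
t: 9.6
position: [563.0, 18.8, 188.2]
tcp_rot: [[0.172, 0.004, 0.985], [-0.982, 0.084, 0.171], [-0.082, -0.996, 0.018]]
wrist_force: [-0.3, -0.5, -0.1]
width: 0.003
```

View pics/scene8.png

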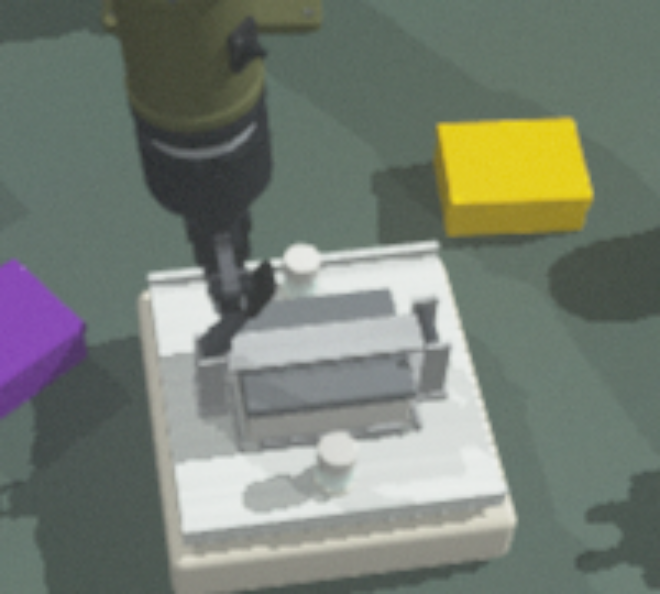

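The lever follows, now at about 1.0 rad. I continue over and down.

```bash
python3 -m pendant '[[[-0.2,0.8,-0.4],0,0],[[-0.2,0.8,-0.6],0,0],[[-0.1,0.5,-0.7],0,0],[[-0.1,0.4,-0.8],0,0],[[-0.1,0.2,-0.6],0,0],[[0,0,0],0,0]]'
```

```text
t: 10.15
position: [558.4, 49.6, 156.0]
tcp_rot: [[0.171, 0.011, 0.985], [-0.982, 0.086, 0.169], [-0.083, -0.996, 0.025]]
wrist_force: [0.2, -2.9, 2.6]
width: -0.0
```

```bash
python3 -m pendant '[[[-0.1,0.2,-0.5],0,0],[[0,0.1,-0.3],0,0],[[0,0,0],0,0]]'; python3 -m pendant '[[[0,0,-0.3],0,0],[[0,0,-0.3],0,0]]'
```

```text
t: 10.4
position: [557.5, 52.5, 147.0]
tcp_rot: [[0.17, 0.011, 0.985], [-0.982, 0.086, 0.168], [-0.083, -0.996, 0.026]]
wrist_force: [0.9, -2.1, 3.6]
width: -0.004
t: 10.57
position: [557.8, 52.8, 143.7]
tcp_rot: [[0.169, 0.012, 0.985], [-0.982, 0.087, 0.168], [-0.084, -0.996, 0.027]]
wrist_force: [-10.2, -4.7, 48.0]
width: 0.003
```

```bash
python3 -m pendant '[[[0,0,-0.3],0,0],[[0,0,-0.3],0,0]]'; python3 -m pendant '[[[0,0,1],0,0],[[0,0,3],0,0],[[0,0,3],0,0],[[-1,3,1],0,0],[[-1,3,0],0,0],[[-1,3,0],0,0],[[-1,3,0],0,0],[[-1,3,0],0,0],[[-1,3,0],0,0],[[-1,3,0],0,0],[[-1,3,0],0,0],[[0,0,0],0,0]]'
python3 - <<'E'
from h import *
from fit import W
q=np.load('q.npy')
for n in ('scene','top'):
    p=robot.read_camera(n); f=p['frame'][190:330,270:450] if n=='scene' else p['frame'][165:305,200:370]
    save(n+'9',cv2.resize(f,None,fx=4.2,fy=4.2))
    save(n+'9full',p['frame'])
E
```

```text
t: 10.73
position: [557.7, 52.8, 144.1]
tcp_rot: [[0.169, 0.015, 0.986], [-0.982, 0.089, 0.167], [-0.085, -0.996, 0.029]]
wrist_force: [-6.2, -3.3, 27.8]
width: 0.003
t: 11.73
position: [460.1, 305.9, 224.6]
tcp_rot: [[0.165, -0.007, 0.986], [-0.982, 0.095, 0.165], [-0.095, -0.995, 0.009]]
wrist_force: [-0.7, 0.6, -0.5]
width: 0.002
```

View pics/scene9.png

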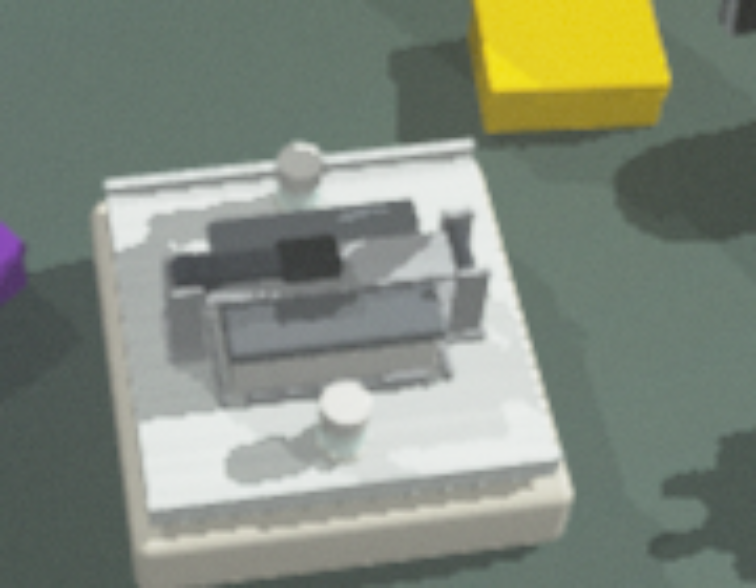

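View pics/top9.png

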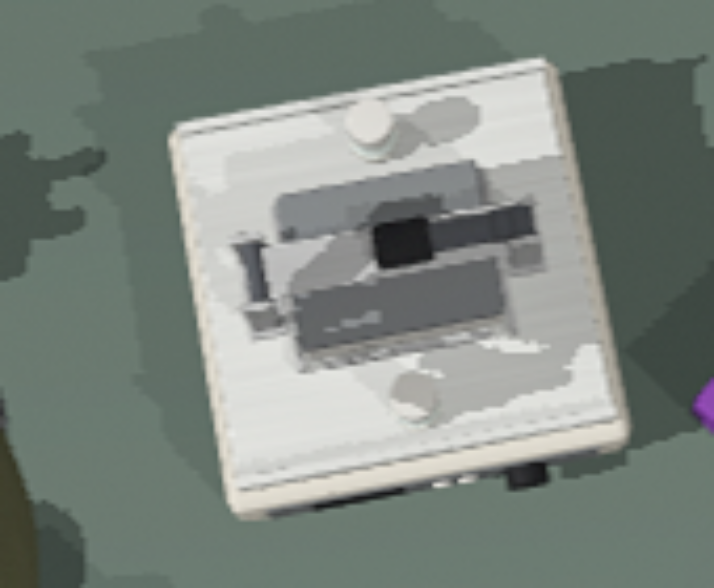

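View pics/scene9full.png

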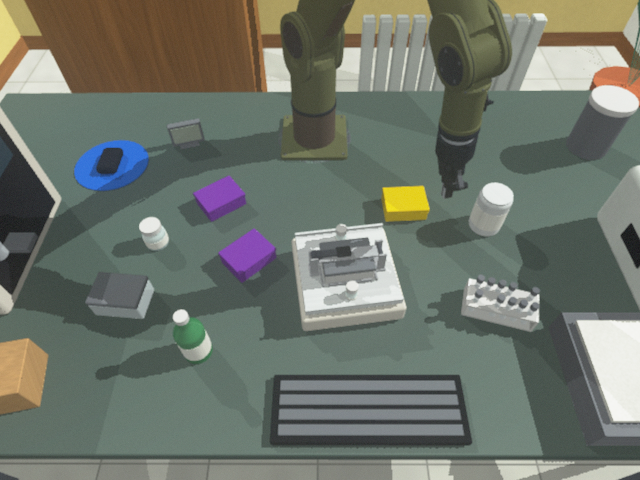

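Both parts look flat, and everything else is where it stood. I check the lever and strap against the angle-0 prediction.

```bash
python3 - <<'E'
from h import *
from fit import W
q=np.load('q.npy')
for n,o in (('scene',(270,190)),('top',(200,165))):
    p=robot.read_camera(n)
    for a in (0,.1,.2):
        X=W(q,[0,-75+83*np.cos(a)-6*np.sin(a),139+83*np.sin(a)+6*np.cos(a)])
        print(n,a,np.round((proj(p,X)-o)*4.2))
    for a in (0,.1):
        X=W(q,[0,75-141*np.cos(a),129+141*np.sin(a)]); print(' strap',a,np.round((proj(p,X)-o)*4.2))
o=robot.get_obs(); print(o['wrist_force'],np.abs(o['dq']).max())
E
```

```text
scene 0 [340. 246.]
scene 0.1 [339. 237.]
scene 0.2 [336. 228.]
 strap 0 [203. 279.]
 strap 0.1 [204. 263.]
top 0 [372. 246.]
top 0.1 [373. 242.]
top 0.2 [375. 238.]
 strap 0 [504. 229.]
 strap 0.1 [502. 223.]
[ 1.12253072 -0.3466295   0.37539149] 0.007201502283979994
```

```bash
python3 -c "
from rig import robot
print(robot.job_done())"
```

```text
the job is handed in; nothing more can be done
None
```

I secured the box and handed the job in at about 12 s of the 54 s allowed. With shut fingers I swung the strap over and pressed it onto its stop, then pushed the cam lever down onto its stop over the strap's end.

**Strap:** contact went stiff with the fingertips at z = 131.5 mm, which is the closed height. The peak force was about 43 N at the wrist. After lifting off, I checked in the scene picture that it lay flat before touching the lever.

**Lever:** contact went stiff at about 144 mm, against a nominal 145 mm. The peak force was about 48 N at the wrist, through the fingertips. In the last scene and top pictures its end matches the angle-0 prediction to within about 2 px.

**Surroundings:** the box, vials and bystanders look unmoved in the final pictures. The robot is about 15 cm clear of the shaker and touching nothing.

**Tilt and drift:** the tool picked up about 5° of tilt, and its height drifted during the moves. I corrected for the height along the way; neither affected the result.

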